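Fetch the tamper from behind the tin, tube and cup

TASK

Get the tamper ready for work: the bean tin, the clear dosing tube and the white espresso cup in the front row of the wooden board stand in its way, so first set all three upright in the blue side tray, and only then take the tamper from behind them and stand it upright on the orange spot of the black tamping mat. When the tamper stands there, put the tin, the tube and the cup back upright, each on the very cork spot where it stood at the start. Set things down rather than drop them, tip nothing over, and leave the brush and the blue cup alone.

Things in the scene. Friction and masses are not known exactly. Their poses are not given: they have to be found in the camera images.
- tin: bean tin, a closed upright cylinder, black with a brass-coloured top band and lid; diameter 60 mm, height 120 mm, 0.2 to 0.35 kg. Origin: centre of its underside, z up through the lid. Starts on one of the three cork spots of the board
- tube: clear acrylic dosing tube, upright, open at both ends, black collar at the bottom and red collar at the top; outer diameter 58 mm, wall 3.5 mm, height 130 mm, about 0.14 kg. Origin: centre of its lower end, z along the tube. Starts on one of the three cork spots
- cup: white ceramic espresso cup without handle, open at the top; outer diameter 61 mm at the rim, 59 mm at 12 mm above the foot (nearly straight wall between), foot 48 mm, wall 4 mm, height 60 mm, about 0.16 kg. Origin: centre of its underside, z up. Starts on one of the three cork spots, often with a taller neighbour only 5 to 15 mm away and the tamper 4 mm or more behind it, so it has little finger room until the tin and tube are gone
- tamper: coffee tamper standing on its base: steel base of diameter 58 mm and height 22 mm, neck of diameter 24 mm, wooden knob of diameter 38 mm whose straight side runs from 50 to 68 mm above the underside; total height 75 mm, 0.3 to 0.5 kg. Origin: centre of its underside, z up. Starts on the back half of the wooden board, 60 to 70 mm behind the front row, anywhere within 60 mm of the board's middle sideways
- caddy: dark wooden board fixed to the counter, 150 mm (its x, front to back) by 230 mm (its y) and 12 mm thick, with a rail 10 mm high along its back edge (+x) only. Origin: centre of its underside, x pointing to the back. Three round cork spots of diameter 66 mm, level with its top, centred at x -35 mm and y -70, 0 and +70 mm: the front row. Each front-row thing starts within 3 mm of the centre of its spot; which thing is on which spot varies
- side_tray: blue metal tray fixed to the counter, 310 mm (its x) by 130 mm (its y), floor 6 mm thick, rim 14 mm high and 4 mm thick all round; empty at the start. Origin: centre of its underside, z up. Room for three things in a row along its x (spacing of 95 mm). It is to the left or the right of the board
- tamp_mat: black rubber tamping mat fixed to the counter, 150 mm (its x) by 120 mm (its y), 8 mm thick, with a flat orange spot of diameter 68 mm in the middle of its top. Origin: centre of its underside, z up. It is on the other side of the board from the tray
- brush: bristle brush lying on the counter beyond the board, to be left alone. Origin: centre of its underside, x from handle to bristles
- blue_cup: blue cup, rim diameter 64 mm, height 60 mm, standing on the counter beyond the work area, to be left alone. Origin: centre of its underside

How it is judged (in metres and radians):
On the way, in this order (a step that is already met when the one before it is completed fails the run):
1. tin, tube and cup all stand released in the side tray, the tamper still where it was (within 20 mm) (x of tin in the frame of side_tray between -0.135 and 0.135 m and y of tin in the frame of side_tray between -0.045 and 0.045 m and z of each of tin, tube, cup in the frame of side_tray below 0.012 m and angle between each of tin, tube, cup's own z axis and vertical below 0.12 rad and contact force between each of tin, tube, cup and the fingers below 0.05 N and x of tube in the frame of side_tray between -0.135 and 0.135 m and y of tube in the frame of side_tray between -0.045 and 0.045 m and x of cup in the frame of side_tray between -0.135 and 0.135 m and y of cup in the frame of side_tray between -0.045 and 0.045 m and distance of tamper from where it was at the start of the episode below 0.02 m), for 0.2 s.
2. the tamper stands released on the orange spot of the mat, the three still in the tray (horizontal distance between tamper and tamp_mat below 0.014 m and z of tamper in the frame of tamp_mat below 0.013 m and angle between tamper's own z axis and vertical below 0.1 rad and contact force between each of tamper, tin, tube, cup and the fingers below 0.05 N and x of tin in the frame of side_tray between -0.135 and 0.135 m and y of tin in the frame of side_tray between -0.045 and 0.045 m and z of each of tin, tube, cup in the frame of side_tray below 0.012 m and angle between each of tin, tube, cup's own z axis and vertical below 0.12 rad and x of tube in the frame of side_tray between -0.135 and 0.135 m and y of tube in the frame of side_tray between -0.045 and 0.045 m and x of cup in the frame of side_tray between -0.135 and 0.135 m and y of cup in the frame of side_tray between -0.045 and 0.045 m), for 0.2 s.
At the end, for the whole second after the job is handed in: The tamper stands upright on the mat, its centre within 14 mm of the mat's centre; tin, tube and cup each stand upright within 14 mm of where they stood at the start; all released and at rest (horizontal distance between tamper and tamp_mat below 0.014 m and z of tamper in the frame of tamp_mat below 0.013 m and angle between each of tamper, tin, tube, cup's own z axis and vertical below 0.1 rad and contact force between tamper and the fingers below 0.05 N and distance of each of tin, tube, cup from where it was at the start of the episode below 0.014 m and linear speed of each of tin, tube, cup, tamper below 0.02 m/s); the robot touches nothing.
It fails at once if the brush or the blue cup is disturbed (shifted by more than 30 mm) (distance of any of brush, blue_cup from where it was at the start of the episode above 0.03 m).
It fails at once if the tin, tube, cup or tamper is tipped over (more than 40 degrees) (angle between any of tin, tube, cup, tamper's own z axis and vertical above 0.7 rad).
It fails at once if the tin, tube, cup or tamper is dropped (falls out of the fingers at more than 0.7 m/s, a fall of about 25 mm) ((linear speed of tin above 0.7 m/s and contact force between tin and the fingers below 0.01 N) or (linear speed of tube above 0.7 m/s and contact force between tube and the fingers below 0.01 N) or (linear speed of cup above 0.7 m/s and contact force between cup and the fingers below 0.01 N) or (linear speed of tamper above 0.7 m/s and contact force between tamper and the fingers below 0.01 N)).
It also fails if it takes over 141 s, if anything falls off the work surface, if the arm or the gripper's body presses on something with over 40 N, if the wrist force passes 120 N, or if a joint passes its speed limit or range.

ROBOT

A 6-joint arm with a two-finger parallel gripper is mounted at the origin on the work surface. World frame = base frame: x ahead of the robot, y to its left, z up, the work surface at z = 0. Lengths are in m, angles in degrees, forces in N, time in s.
With the tool pointing down it reaches from about 0.225 to 0.875 m from the base axis. Payload 3.4 kg.
Tool frame: the origin (TCP) lies on the centre line of the jaws, within the pads' length; the fingertips stand env.tip_extent ahead of it and the grasp point (between the pads) lies 3 mm ahead of it (env.tip_extent is the distance from the TCP to the fingertips, in m); z points along the fingers, y is the line along which they close (so a half turn about z gives the same grasp; the last joint's range is limited). The gripper opens to 85 mm and grips with 20 to 120 N. Pads are 22 mm wide; open, the fingers measure 114 mm over their backs; the gripper's body (76 mm by 85 mm) begins 54 mm behind the grasp point. The pads swing forward as they close: fully open they stand 13 mm farther back than shut.
Start: joints at [-81.074, 15.808, 86.224, -0, 77.962, -6.933], TCP at [0.157, -0.553, 0.253] pointing down, gripper open.
Joint ranges: [-165.64, 165.64], [-43.16, 119.46], [12.63, 154.43], [-67.54, 247.53], [6.08, 155.33], [-154.97, 154.97]. Speed limits (degrees/s): [147.25, 147.25, 180, 180, 180, 180].

INTERFACE

Orientations are given as a 3x3 rotation matrix whose columns are the frame's x, y, z axes.
In Python, from plant import env gives the robot as it stands.
- The arm moves only by the tool carry_out, never from a script. Its argument "targets" is text: rows parted by semicolons, each of 6 numbers parted by spaces: the shift along the world's x, y, z in mm, then the turn, a rotation vector about the world's x, y, z in degrees. In form: x y z ax ay az; .... A call has 1 to 12 rows; each row shifts and turns the commanded pose from where the row before left it; what a row does not reach is not made up. A row lasts 1/10 s, in which the tool goes at most 50 mm and 8.59 degrees, less where a joint would pass 70% of its speed; a pose out of reach is approached as far as the arm can. A call with a gripper value outside its range is refused whole. "grip" is the opening, from 0 (shut) to 1 (fully open), set as the call begins (left out, the last holds). The fingers move at their own pace and stop on an object; "newtons" is the grip in N (left out, the last holds). Time passes only in rows, so rows that do not move let the fingers close. It gives the time, the measured TCP pose, the force, the opening and the grip force at its end, in the units of the state.
- env.observe(): the state, without advancing time (a new reading comes with each control period).
- env.camera(name): name is "scene" or "top" or "wrist"; returns a dict with "pixels" (384x512x3 uint8, red, green, blue), "vfov" (degrees; the focal length in pixels is half the picture's height over the tangent of half this angle, whatever the lens; pixels are square), "cx", "cy" (the principal point, pixels), "D" ([k1, k2, p1, p2, k3] as OpenCV has them; the pictures are not rectified), "cam_to_world" (4x4, takes a point from camera to world coordinates). Camera axes: x right, y down, z forward; pixel columns grow to the right and rows downward; lengths in m; the calibration is good to about 2 mm. A picture is of the moment at which its call begins. There is no depth.
- env.close_job(): hands the job in; it is judged then, once.
Trained networks look in a picture, given as the dict that the camera call returned (one of the last four; its "shot" number tells which), for a name from the list of things; names that differ only in an ending like _2 or _b are one class to them, and where a whole thing is asked for, a point or a joint stands for the part that bears it (a point fixed in the world has none). Each returns a list of dicts, best first, with "score" (0 to 1); they miss things now and then, are a little off and sometimes report something else, mostly with a low value. They report only what shows in the picture. A call takes as long as a camera call.
- env.silhouettes(thing, picture): "pixels" (384x512 bool, what is visible of it) and "xy" ([column, row] as shares, 0 to 1, of the picture: columns of its width, rows of its height, amid what is visible of it).
- env.landmark_of(thing, picture): "xy" ([column, row] as shares, 0 to 1, of the picture: columns of its width, rows of its height: a listed point, or the origin of a listed thing).
The state is a dict: "t": time; "joint_positions": joint angles; "joint_velocities": joint speeds; "effort": joint torques, N m; "position": TCP position; "tool_rot": TCP orientation; "wrist_force": force on the tool from outside, world axes, zero at the start; "moment": the same for the moment, N m; "gripper_width": finger opening in m; "finger_force": force on a finger pad.
Only numpy, scipy, OpenCV 4.12 (cv2) and the standard library are available. Lean on these libraries where they do the work, as an engineer would, in place of code of your own. Each camera call takes 0.05 s, during which the arm holds its last target. There are 200 camera calls.

## Working session

There is one attempt and no reset: what is moved stays moved. The work goes in short steps, Python scripts to look and compute and a tool call to move; the robot and the scene stay as the last step left them, time stands still between calls to the robot, and variables do not carry over. Pictures are saved under pics/ and viewed, at most 14 in all, crops included, and the job is handed in when it is done.

Besides the shell and the picture viewer there is one more tool, called after ">>>" in YAML: its name, and indented under it one key for each argument. carry_out: Moves the arm, as the interface text tells. Its arguments: {"type":"object","properties":{"targets":{"type":"string"},"grip":{"type":"number"},"newtons":{"type":"number"}},"required":["targets"]}

```bash
mkdir -p pics; cat > h.py <<'E'
import numpy as np, cv2
from plant import env
def K(p):
    f=192/np.tan(np.radians(p["vfov"])/2); return np.array([[f,0,p["cx"]],[0,f,p["cy"]],[0,0,1.]])
def ray(p,uv,z):
    "pixel -> world point at height z"
    n=cv2.undistortPoints(np.array([[uv]],float),K(p),np.array(p["D"],float))[0,0]
    T=np.array(p["cam_to_world"]); d=T[:3,:3]@[n[0],n[1],1]; o=T[:3,3]
    return o+d*(z-o[2])/d[2]
def proj(p,X):
    T=np.linalg.inv(np.array(p["cam_to_world"])); X=np.atleast_2d(X)
    return cv2.projectPoints(X.astype(float),cv2.Rodrigues(T[:3,:3])[0],T[:3,3],K(p),np.array(p["D"],float))[0][:,0]
def save(p,n): cv2.imwrite(f"pics/{n}.png",p["pixels"][:,:,::-1])
def lm(p,name):
    return [(np.round(np.array(r["xy"])*[512,384],1),round(r["score"],2)) for r in env.landmark_of(name,p)[:2]]
E
python3 - <<'E'
from h import *
print(env.tip_extent, env.observe())
H=dict(tin=.012,tube=.012,cup=.012,tamper=.012,caddy=0,side_tray=0,tamp_mat=0,brush=0,blue_cup=0)
for c in ("top","scene"):
    p=env.camera(c); save(p,c+"0"); print(c,np.round(p["cam_to_world"],3).tolist())
    for n,z in H.items():
        for uv,s in lm(p,n): print(n,uv,s,np.round(ray(p,uv,z)[:2],4))
E
```

```text
0.022 {'t': 0.0, 'joint_positions': array([-8.10743077e+01,  1.58501425e+01,  8.62958124e+01, -8.17866502e-04,
        7.79637330e+01, -6.93263032e+00]), 'joint_velocities': array([-0.02083239, -0.0176555 ,  0.02811396, -0.09609172, -0.03407686,
       -0.09575563]), 'effort': array([-2.67562355e-04, -4.16776049e+01, -2.45807594e+01, -8.27057174e-04,
        1.07915921e-02, -2.15332648e-05]), 'position': array([ 0.15703802, -0.5526217 ,  0.25241049]), 'tool_rot': array([[ 9.61939552e-01,  2.73262149e-01, -3.10819360e-04],
       [ 2.73262240e-01, -9.61937721e-01,  1.88906484e-03],
       [ 2.17221052e-04, -1.90210138e-03, -9.99998167e-01]]), 'wrist_force': array([-0.47680385,  0.52392911, -0.3738918 ]), 'moment': array([-0.01980576, -0.05389737,  0.01622824]), 'finger_force': 0.0, 'gripper_width': 0.08556062758497295}
top [[0.008, -0.98, 0.2, 0.427], [-1.0, -0.007, 0.005, 0.011], [-0.003, -0.2, -0.98, 1.03], [0.0, 0.0, 0.0, 1.0]]
tin [278.8 259.3] 0.57 [ 0.4517 -0.0526]
tube [216.9 251. ] 0.94 [0.4699 0.0927]
cup [247.  252.5] 0.69 [0.4671 0.022 ]
cup [247.  239.8] 0.65 [0.4968 0.022
[... 243 characters left out ...]
 0.68 [0.4741 0.0944]
brush [252.1 140.9] 0.84 [0.7429 0.012 ]
blue_cup [339.2 140.8] 0.92 [ 0.7455 -0.2065]
scene [[0.742, 0.451, -0.497, 1.015], [0.671, -0.501, 0.547, -0.45], [-0.002, -0.739, -0.674, 0.567], [0.0, 0.0, 0.0, 1.0]]
tin [191.4 177.6] 0.81 [ 0.4569 -0.0629]
tube [241.2 154.5] 0.93 [0.4828 0.0904]
cup [213.7 162.9] 0.55 [0.4546 0.0154]
tamper [242.2 172.1] 0.79 [0.5365 0.0376]
caddy [225.8 171.9] 0.94 [0.4939 0.0203]
side_tray [113.4 231.6] 0.64 [ 0.4569 -0.2902]
tamp_mat [291.  134.6] 0.86 [0.5124 0.2737]
brush [112.8 234.3] 0.63 [ 0.4628 -0.2953]
brush [301.5 220. ] 0.62 [0.7408 0.0139]
blue_cup [235.5 284.4] 0.56 [ 0.747  -0.2038]
blue_cup [243.2 172.4] 0.54 [0.5289 0.049 ]
```

```bash
python3 - <<'E'
import cv2
a=cv2.imread("pics/top0.png")[110:330,90:450]; cv2.imwrite("pics/top0c.png",cv2.resize(a,(792,484),interpolation=cv2.INTER_CUBIC))
E
```

```text
(no output)
```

View pics/top0c.png

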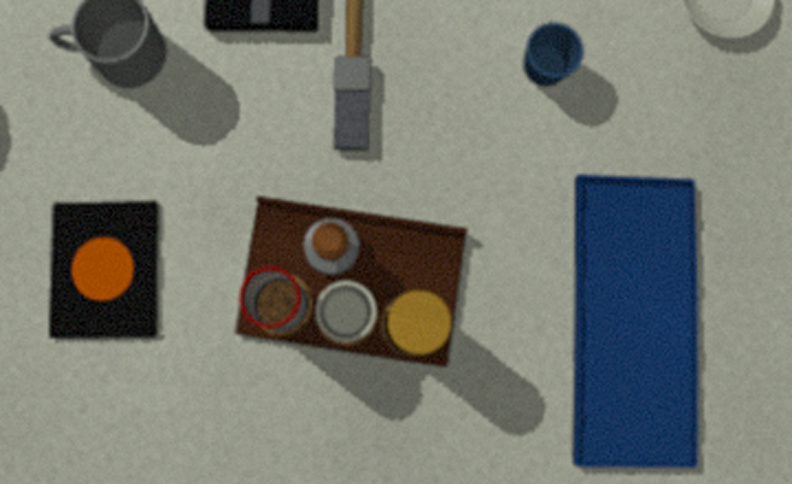

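View pics/scene0.png

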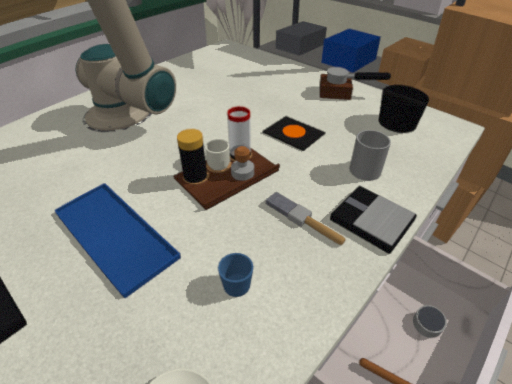

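The tin is on the right spot at crop (419,323), the cup is in the middle at (346,311), and the tube is on the left at (272,298). The tamper stands behind at (330,246). The orange spot is at (103,268). The tray is on the right and the board is turned about -9°.

```bash
python3 - <<'E'
from h import *
p=env.camera("top"); im=p["pixels"]; hsv=cv2.cvtColor(im,cv2.COLOR_RGB2HSV)
def blob(lo,hi,box):
    m=cv2.inRange(hsv,np.array(lo),np.array(hi)); k=np.zeros_like(m); x0,y0,x1,y1=box; k[y0:y1,x0:x1]=255; return m&k
def cen(m,z,name):
    c=max(cv2.findContours(m,0,1)[0],key=cv2.contourArea); W=np.array([ray(p,q[0],z)[:2] for q in c.astype(float)])
    r=cv2.minAreaRect((W*1000).astype(np.float32)); (x,y),rad=cv2.minEnclosingCircle((W*1000).astype(np.float32))
    print(name,"rect",np.round(r[0],1),np.round(r[1],1),round(r[2],1),"circ",round(x,1),round(y,1),round(rad,1))
cen(blob([5,150,120],[20,255,255],(110,200,165,260)),.008,"orange")
cen(blob([100,120,60],[125,255,255],(335,180,420,330)),.014,"tray")
cen(blob([18,100,100],[35,255,255],(255,230,305,280)),.132,"tin lid")
cen(blob([0,60,20],[20,255,160],(190,195,310,280)),.012,"board")
for n in ("tin","tube","cup","tamper"):
    s=env.silhouettes(n,p)
    if s: m=s[0]["pixels"]; ys,xs=np.nonzero(m); print(n,round(s[0]["score"],2),xs.min(),xs.max(),ys.min(),ys.max()); cen(m.astype(np.uint8),{"tin":.132,"tube":.142,"cup":.072,"tamper":.034}[n],n)
r=np.maximum(blob([0,120,80],[6,255,255],(195,225,235,265)),blob([172,120,80],[180,255,255],(195,225,235,265))); cen(r,.142,"tube ring")
# board corners predicted for refinement
for q in [(258,198),(466,230),(447,365),(237,333)]: print(np.round(ray(p,np.array(q)/2.2+[90,110],.012)[:2]*1000,1))
E
```

```text
orange rect [513.4 289.1] [65.4 64. ] 2.6 circ 512.7 288.7 33.8
tray rect [ 461.4 -291.4] [133.2 310.3] 87.9 circ 461.4 -291.6 166.7
tin lid rect [455.7 -47.6] [57.6 58. ] 0.2 circ 455.9 -46.7 30.5
board rect [503.1  18.1] [230.6 150.4] 81.5 circ 504.3 16.7 134.1
tin 0.65 265 293 241 270
tin rect [454.6 -47.6] [56.8 60. ] 45.1 circ 455.9 -45.9 31.2
tube 0.72 199 229 231 259
tube rect [476.7  88.5] [57.4 61.9] 0.7 circ 476.4 87.7 33.5
cup 0.66 234 260 239 263
cup rect [468.1  21.4] [52.8 57.4] 0.5 circ 466.9 21.5 30.4
tamper 0.85 228 253 209 235
tamper rect [536.6  37.5] [60.6 58.1] 0.5 circ 536.3 37.7 31.2
tube ring rect [477.7  91.6] [55.4 55.7] 0.8 circ 477.6 92.8 29.6
[591.  118.4]
[ 557.6 -107.7]
[413.3 -86.1]
[445.1 137.3]
```

>>> carry_out:
  targets: "25 42 0 0 0 5.5;25 42 0 0 0 5.5;25 42 0 0 0 5.5;25 42 0 0 0 5.5;25 42 0 0 0 5.5;25 42 0 0 0 5.5;25 42 0 0 0 5.5;25 42 0 0 0 5.5;25 42 0 0 0 5.5;25 42 0 0 0 5.5;25 42 0 0 0 5.5;24 43 0 0 0 5.2"
  grip: 1
  newtons: 40

```text
t: 2.45
position: [0.457, -0.0463, 0.2537]
tool_rot: [[0.143, 0.99, 0.001], [0.99, -0.143, -0.001], [-0.0, 0.001, -1.0]]
wrist_force: [0.4, -0.5, 0.5]
gripper_width: 0.0854
finger_force: 0.0
```

>>> carry_out:
  targets: "0 0 0 0 0 0;0 0 0 0 0 0;0 0 0 0 0 0"

```text
t: 2.75
position: [0.4556, -0.0489, 0.2532]
tool_rot: [[0.148, 0.989, -0.001], [0.989, -0.148, -0.001], [-0.001, -0.0, -1.0]]
wrist_force: [-0.3, -0.0, -0.1]
gripper_width: 0.0856
finger_force: 0.0
```

```bash
python3 - <<'E'
from h import *
p=env.camera("wrist"); save(p,"w1"); o=env.observe(); print(o["t"],o["position"],np.round(o["tool_rot"],3).tolist(),np.round(p["cam_to_world"],3).tolist())
for n in("tin","cup","tube","tamper"):
    print(n,lm(p,n),[np.round(ray(p,uv,.012)[:2]*1000) for uv,s in lm(p,n)])
E
```

```text
2.8 [ 0.45555223 -0.0492799   0.25331283] [[0.149, 0.989, -0.0], [0.989, -0.149, -0.001], [-0.001, -0.0, -1.0]] [[0.989, -0.141, -0.048, 0.467], [-0.149, -0.939, -0.31, 0.031], [-0.001, 0.314, -0.95, 0.373], [0.0, 0.0, 0.0, 1.0]]
tin [] []
cup [(array([256.6, 106.8]), 0.89)] [array([467.,  24.])]
tube [(array([258.3,  44.1]), 0.59)] [array([479.,  91.])]
tamper [(array([313.5,  84.5]), 0.75)] [array([538.,  39.])]
```

View pics/w1.png

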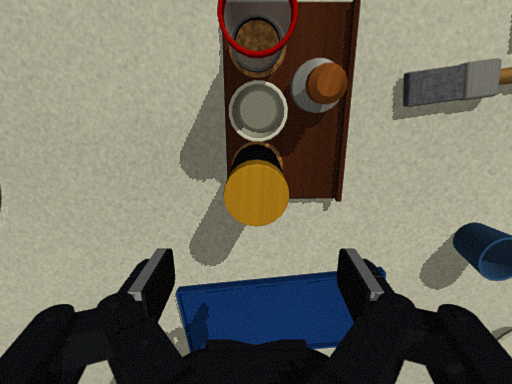

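The tin lid is centred between the fingers at about (256,193). The other things agree with the top view to about 2 mm, so I'll descend on the tin.

>>> carry_out:
  targets: "0 1 -35 0 0 0;0 0 -35 0 0 0;0 0 -30 0 0 0;0 0 -30 0 0 0;0 0 -25 0 0 0;0 0 0 0 0 0;0 0 0 0 0 0"

```text
t: 3.9
position: [0.4563, -0.0473, 0.0986]
tool_rot: [[0.147, 0.989, -0.0], [0.989, -0.147, 0.0], [0.0, -0.0, -1.0]]
wrist_force: [0.4, 0.5, 0.2]
gripper_width: 0.0854
finger_force: 0.0
```

>>> carry_out:
  targets: "0 0 0 0 0 0;0 0 0 0 0 0;0 0 0 0 0 0;0 0 0 0 0 0;0 0 0 0 0 0;0 0 0 0 0 0;0 0 0 0 0 0"
  grip: 0
  newtons: 40

```text
t: 4.6
position: [0.457, -0.0474, 0.0999]
tool_rot: [[0.147, 0.989, 0.003], [0.989, -0.147, -0.001], [-0.0, 0.003, -1.0]]
wrist_force: [-0.5, 0.0, 5.9]
gripper_width: 0.0593
finger_force: 42.5
```

>>> carry_out:
  targets: "0 0 15 0 0 0;0 0 25 0 0 0;0 0 20 0 0 0;12 -30 0 0 0 0;12 -30 0 0 0 0;13 -31 0 0 0 0;12 -31 0 0 0 0;13 -30 0 0 0 0;12 -31 0 0 0 0;13 -31 0 0 0 0;12 -30 0 0 0 0;0 0 0 0 0 0"

```text
t: 5.8
position: [0.557, -0.2958, 0.1584]
tool_rot: [[0.149, 0.989, 0.003], [0.989, -0.149, -0.004], [-0.003, 0.004, -1.0]]
wrist_force: [-0.5, 0.3, -2.0]
gripper_width: 0.0594
finger_force: 44.1
```

>>> carry_out:
  targets: "0 0 -20 0 0 0;0 0 -20 0 0 0;0 0 -12 0 0 0;0 0 -6 0 0 0;0 0 -4 0 0 0;0 0 0 0 0 0;0 0 0 0 0 0"

```text
t: 6.5
position: [0.5556, -0.2913, 0.0971]
tool_rot: [[0.147, 0.989, 0.001], [0.989, -0.147, -0.001], [-0.001, 0.001, -1.0]]
wrist_force: [0.5, -0.4, -1.6]
gripper_width: 0.0595
finger_force: 44.1
```

>>> carry_out:
  targets: "0 0 -2 0 0 0;0 0 -1 0 0 0;0 0 0 0 0 0;0 0 0 0 0 0"

```text
t: 6.9
position: [0.5554, -0.2914, 0.0941]
tool_rot: [[0.147, 0.989, 0.001], [0.989, -0.147, -0.001], [-0.001, 0.001, -1.0]]
wrist_force: [-1.2, 0.1, 3.0]
gripper_width: 0.0594
finger_force: 44.2
```

>>> carry_out:
  targets: "0 0 0 0 0 0;0 0 0 0 0 0;0 0 0 0 0 0;0 0 0 0 0 0;0 0 0 0 0 0;0 0 30 0 0 0;0 0 45 0 0 0;0 0 45 0 0 0;0 0 35 0 0 0"
  grip: 1

```text
t: 7.8
position: [0.5556, -0.2914, 0.2512]
tool_rot: [[0.147, 0.989, 0.002], [0.989, -0.147, -0.002], [-0.001, 0.003, -1.0]]
wrist_force: [-0.1, -0.1, 0.5]
gripper_width: 0.0853
finger_force: 0.0
```

>>> carry_out:
  targets: "-9 42 0 0 0 0;-9 42 0 0 0 0;-9 42 0 0 0 0;-9 42 0 0 0 0;-9 42 0 0 0 0;-9 42 0 0 0 0;-8 42 0 0 0 0;-8 42 0 0 0 0;-8 46 0 0 0 0;0 0 0 0 0 0;0 0 0 0 0 0;0 0 0 0 0 0"

```text
t: 9.0
position: [0.4774, 0.0901, 0.2484]
tool_rot: [[0.147, 0.989, 0.0], [0.989, -0.147, -0.001], [-0.001, 0.0, -1.0]]
wrist_force: [0.6, -0.5, -0.2]
gripper_width: 0.0854
finger_force: 0.0
```

>>> carry_out:
  targets: "1 1 -35 0 0 0;0 0 -35 0 0 0;0 0 -30 0 0 0;0 0 -25 0 0 0;0 0 -17 0 0 0;0 0 0 0 0 0;0 0 0 0 0 0"

```text
t: 9.7
position: [0.4787, 0.0907, 0.1065]
tool_rot: [[0.149, 0.989, -0.0], [0.989, -0.149, -0.0], [-0.0, 0.0, -1.0]]
wrist_force: [-0.4, -0.3, -0.4]
gripper_width: 0.0853
finger_force: 0.0
```

>>> carry_out:
  targets: "0 0 0 0 0 0;0 0 0 0 0 0;0 0 0 0 0 0;0 0 0 0 0 0;0 0 0 0 0 0;0 0 0 0 0 0;0 0 0 0 0 0"
  grip: 0
  newtons: 30

```text
t: 10.4
position: [0.4789, 0.0918, 0.1076]
tool_rot: [[0.146, 0.989, 0.003], [0.989, -0.146, -0.0], [0.0, 0.003, -1.0]]
wrist_force: [-0.7, -0.5, 5.1]
gripper_width: 0.0578
finger_force: 28.7
```

>>> carry_out:
  targets: "0 0 20 0 0 0;0 0 35 0 0 0;0 0 35 0 0 0;-11 -37 0 0 0 0;-11 -37 0 0 0 0;-11 -37 0 0 0 0;-11 -38 0 0 0 0;-11 -38 0 0 0 0;-11 -38 0 0 0 0;-11 -38 0 0 0 0;-12 -38 0 0 0 0;-12 -41 0 0 0 0"

```text
t: 11.6
position: [0.3763, -0.2511, 0.1965]
tool_rot: [[0.146, 0.989, 0.001], [0.989, -0.146, 0.0], [0.0, 0.001, -1.0]]
wrist_force: [0.6, -0.4, -1.1]
gripper_width: 0.058
finger_force: 30.2
```

>>> carry_out:
  targets: "-11 -40 0 0 0 0;0 0 0 0 0 0;0 0 -25 0 0 0;0 0 -25 0 0 0;0 0 -20 0 0 0;0 0 -15 0 0 0;0 0 -7 0 0 0;0 0 -3 0 0 0;0 0 -1 0 0 0;0 0 0 0 0 0;0 0 0 0 0 0"

```text
t: 12.7
position: [0.3656, -0.2891, 0.1017]
tool_rot: [[0.146, 0.989, -0.001], [0.989, -0.146, 0.001], [0.001, -0.001, -1.0]]
wrist_force: [-3.5, 2.9, 6.5]
gripper_width: 0.0581
finger_force: 30.9
```

>>> carry_out:
  targets: "0 0 0 0 0 0;0 0 0 0 0 0;0 0 0 0 0 0;0 0 0 0 0 0;0 0 0 0 0 0;0 0 30 0 0 0;0 0 40 0 0 0;0 0 40 0 0 0;0 0 35 0 0 0"
  grip: 1

```text
t: 13.6
position: [0.3662, -0.2903, 0.2472]
tool_rot: [[0.147, 0.989, 0.001], [0.989, -0.147, -0.001], [-0.001, 0.001, -1.0]]
wrist_force: [0.4, -0.7, -0.4]
gripper_width: 0.0854
finger_force: 0.0
```

>>> carry_out:
  targets: "10 31 0 0 0 8.2;10 31 0 0 0 8.2;10 31 0 0 0 8.2;10 31 0 0 0 8.2;10 31 0 0 0 8.2;10 31 0 0 0 8.2;10 31 0 0 0 8.2;10 31 0 0 0 8.2;10 31 0 0 0 8.2;11 32 0 0 0 8.2;0 0 0 0 0 8;0 0 0 0 0 0"

```text
t: 14.8
position: [0.4672, 0.0218, 0.2451]
tool_rot: [[-0.989, 0.145, -0.001], [0.145, 0.989, 0.0], [0.001, -0.0, -1.0]]
wrist_force: [-0.8, 0.2, 0.4]
gripper_width: 0.0853
finger_force: 0.0
```

```bash
python3 - <<'E'
from h import *
p=env.camera("wrist"); save(p,"w2"); o=env.observe(); print(o["t"],o["position"],np.round(o["tool_rot"],3).tolist())
for n in("cup","tamper"): print(n,[np.round(ray(p,uv,.012)[:2]*1000) for uv,s in lm(p,n)])
E
```

```text
14.85 [0.4670082  0.02113761 0.24508741] [[-0.989, 0.149, -0.001], [0.149, 0.989, -0.0], [0.001, -0.0, -1.0]]
cup [array([466.,  21.])]
tamper [array([534.,  40.])]
```

View pics/w2.png

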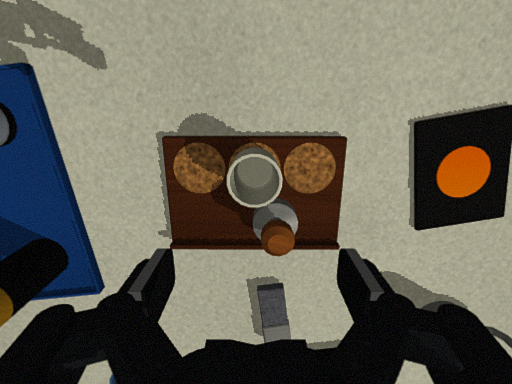

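The cup is centred at (255,178) between the fingers, with both side spots empty. The tamper is clear, and the tube and tin stand in the tray.

>>> carry_out:
  targets: "0 0 -40 0 0 0;0 0 -40 0 0 0;0 0 -35 0 0 0;0 0 -30 0 0 0;0 0 -30 0 0 0;0 0 -20 0 0 0;0 0 0 0 0 0;0 0 0 0 0 0"

```text
t: 15.75
position: [0.4673, 0.0202, 0.0506]
tool_rot: [[-0.989, 0.149, -0.0], [0.149, 0.989, 0.0], [0.0, 0.0, -1.0]]
wrist_force: [0.0, 0.2, 0.0]
gripper_width: 0.0856
finger_force: 0.0
```

>>> carry_out:
  targets: "0 0 0 0 0 0;0 0 0 0 0 0;0 0 0 0 0 0;0 0 0 0 0 0;0 0 0 0 0 0;0 0 0 0 0 0;0 0 0 0 0 0"
  grip: 0
  newtons: 35

```text
t: 16.45
position: [0.4683, 0.0205, 0.0519]
tool_rot: [[-0.989, 0.147, 0.003], [0.147, 0.989, -0.001], [-0.003, -0.0, -1.0]]
wrist_force: [0.5, -1.7, 5.8]
gripper_width: 0.0599
finger_force: 36.9
```

>>> carry_out:
  targets: "0 0 20 0 0 0;0 0 30 0 0 0;0 -20 0 0 0 -3;0 -34 0 0 0 -4;-1 -35 0 0 0 -4;-1 -35 0 0 0 -4;-1 -35 0 0 0 -4;-1 -35 0 0 0 -4;-1 -35 0 0 0 -4;-1 -35 0 0 0 -3;-1 -33 0 0 0 0;0 -15 0 0 0 0"

```text
t: 17.65
position: [0.4604, -0.2942, 0.1009]
tool_rot: [[-0.782, 0.623, 0.002], [0.623, 0.782, -0.002], [-0.003, -0.001, -1.0]]
wrist_force: [-0.3, -0.2, -1.4]
gripper_width: 0.0601
finger_force: 38.6
```

>>> carry_out:
  targets: "0 0 0 0 0 0;0 0 -20 0 0 0;0 0 -20 0 0 0;0 0 -10 0 0 0;0 0 -4 0 0 0;0 0 -1 0 0 0;0 0 0 0 0 0;0 0 0 0 0 0"

```text
t: 18.45
position: [0.4607, -0.291, 0.046]
tool_rot: [[-0.784, 0.621, 0.001], [0.621, 0.784, -0.001], [-0.002, 0.0, -1.0]]
wrist_force: [0.5, -0.1, -1.2]
gripper_width: 0.0596
finger_force: 38.6
```

>>> carry_out:
  targets: "0 0 -1 0 0 0;0 0 0 0 0 0;0 0 0 0 0 0"

```text
t: 18.75
position: [0.4608, -0.2911, 0.0459]
tool_rot: [[-0.783, 0.622, 0.002], [0.622, 0.783, -0.001], [-0.002, 0.001, -1.0]]
wrist_force: [-1.2, 2.3, 8.1]
gripper_width: 0.0595
finger_force: 39.1
```

>>> carry_out:
  targets: "0 0 0 0 0 0;0 0 0 0 0 0;0 0 0 0 0 0;0 0 0 0 0 0;0 0 0 0 0 0;0 0 20 0 0 0;0 0 40 0 0 0;0 0 45 0 0 0;0 0 45 0 0 0;0 0 40 0 0 0;0 0 0 0 0 0;0 0 0 0 0 0"
  grip: 1

```text
t: 19.95
position: [0.4603, -0.2913, 0.2351]
tool_rot: [[-0.783, 0.622, 0.002], [0.622, 0.783, -0.001], [-0.002, 0.0, -1.0]]
wrist_force: [1.3, -0.8, -0.6]
gripper_width: 0.0854
finger_force: 0.0
```

```bash
python3 - <<'E'
from h import *
o=env.observe(); print(o["t"],o["position"])
for c in("top","scene"):
    p=env.camera(c); save(p,c+"1")
    for n in("tin","cup","tube","tamper"): print(c,n,[(s,np.round(ray(p,uv,.012 if n=="tamper" else .006)[:2]*1000)) for uv,s in lm(p,n)])
E
```

```text
19.95 [ 0.46030985 -0.29128834  0.2351251 ]
top tin [(0.81, array([ 554., -287.]))]
top cup [(0.96, array([ 460., -290.])), (0.33, array([499.,  19.]))]
top tube [(0.6, array([ 359., -288.]))]
top tamper [(0.87, array([546.,  35.]))]
scene tin [(0.97, array([ 557., -302.]))]
scene cup [(0.78, array([ 458., -292.]))]
scene tube [(0.83, array([ 358., -289.]))]
scene tamper [(0.69, array([541.,  37.])), (0.55, array([519., 271.]))]
```

View pics/scene1.png

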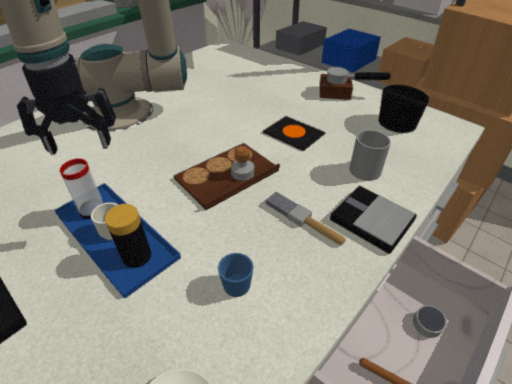

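Tube, cup and tin stand upright in the tray at (82,190), (104,218) and (130,235). The tamper is untouched at (243,165), so it's next.

>>> carry_out:
  targets: "8 36 0 0 0 0;8 36 0 0 0 0;8 36 0 0 0 0;9 37 0 0 0 0;9 37 0 0 0 0;9 37 0 0 0 0;9 37 0 0 0 0;9 37 0 0 0 0;8 37 0 0 0 0;0 0 0 0 0 0;0 0 0 0 0 0;0 0 0 0 0 0"

```text
t: 21.65
position: [0.5369, 0.0381, 0.2342]
tool_rot: [[-0.783, 0.622, -0.0], [0.622, 0.783, -0.001], [-0.0, -0.001, -1.0]]
wrist_force: [0.1, -0.3, 0.3]
gripper_width: 0.0851
finger_force: 0.0
```

```bash
python3 - <<'E'
from h import *
p=env.camera("wrist"); save(p,"w3"); o=env.observe(); print(o["t"],o["position"])
for n in("tamper","tamp_mat"): print(n,[np.round(ray(p,uv,.012 if n=="tamper" else 0)[:2]*1000) for uv,s in lm(p,n)])
hsv=cv2.cvtColor(p["pixels"],cv2.COLOR_RGB2HSV)
m=cv2.inRange(hsv,np.array([5,170,150]),np.array([20,255,255]))
for c in cv2.findContours(m,0,1)[0]:
    if cv2.contourArea(c)>100:
        W=np.array([ray(p,q[0],.008)[:2]*1000 for q in c.astype(float)],np.float32); print("orange",np.round(cv2.minEnclosingCircle(W)[0],1),cv2.minEnclosingCircle(W)[1])
a=p["pixels"]; 
E
```

```text
21.7 [0.53692021 0.03779396 0.23427345]
tamper [array([538.,  41.]), array([734.,  18.])]
tamp_mat [array([512., 285.])]
orange [512.8 286.5] 33.64704513549805
```

View pics/w3.png

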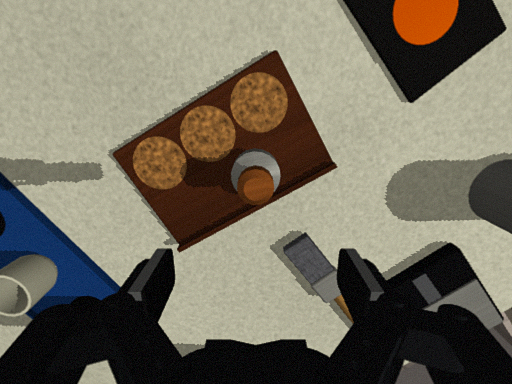

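The knob is centred between the fingers at (256,185). I'll descend and grip it.

>>> carry_out:
  targets: "0 1 -40 0 0 0;0 0 -40 0 0 0;0 0 -35 0 0 0;0 0 -25 0 0 0;0 0 -20 0 0 0;0 0 0 0 0 0;0 0 0 0 0 0"

```text
t: 22.5
position: [0.5374, 0.0392, 0.0746]
tool_rot: [[-0.783, 0.623, -0.0], [0.623, 0.783, 0.0], [0.0, -0.0, -1.0]]
wrist_force: [0.6, 0.1, -0.5]
gripper_width: 0.0851
finger_force: 0.0
```

>>> carry_out:
  targets: "0 0 0 0 0 0;0 0 0 0 0 0;0 0 0 0 0 0;0 0 0 0 0 0;0 0 0 0 0 0;0 0 0 0 0 0;0 0 0 0 0 0;0 0 0 0 0 0;0 0 0 0 0 0"
  grip: 0
  newtons: 50

```text
t: 23.4
position: [0.5373, 0.0394, 0.0754]
tool_rot: [[-0.784, 0.621, 0.001], [0.621, 0.784, -0.001], [-0.001, 0.0, -1.0]]
wrist_force: [-1.8, -2.1, 5.7]
gripper_width: 0.0367
finger_force: 49.5
```

>>> carry_out:
  targets: "0 0 10 0 0 0;0 0 15 0 0 0;0 0 20 0 0 0;-3 25 0 0 0 0;-3 31 0 0 0 0;-3 31 0 0 0 0;-3 31 0 0 0 0;-3 31 0 0 0 0;-3 31 0 0 0 0;-3 31 0 0 0 0;-3 25 0 0 0 0;0 12 0 0 0 0"

```text
t: 24.6
position: [0.5122, 0.29, 0.1193]
tool_rot: [[-0.785, 0.62, -0.001], [0.62, 0.785, 0.001], [0.001, 0.0, -1.0]]
wrist_force: [0.6, -0.8, -4.1]
gripper_width: 0.0367
finger_force: 50.8
```

>>> carry_out:
  targets: "0 0 0 0 0 0;0 0 0 0 0 0;0 0 -18 0 0 0;0 0 -15 0 0 0;0 0 -8 0 0 0;0 0 -4 0 0 0;0 0 -2 0 0 0;0 0 0 0 0 0;0 0 0 0 0 0"

```text
t: 25.5
position: [0.5136, 0.2879, 0.073]
tool_rot: [[-0.783, 0.622, 0.001], [0.622, 0.783, 0.0], [-0.001, 0.001, -1.0]]
wrist_force: [-0.2, 0.4, -3.0]
gripper_width: 0.0364
finger_force: 50.8
```

>>> carry_out:
  targets: "0 0 -1 0 0 0;0 0 -1 0 0 0;0 0 0 0 0 0;0 0 0 0 0 0"

```text
t: 25.9
position: [0.5136, 0.288, 0.0714]
tool_rot: [[-0.783, 0.622, 0.002], [0.622, 0.783, 0.0], [-0.001, 0.001, -1.0]]
wrist_force: [-1.6, -0.7, 6.1]
gripper_width: 0.0363
finger_force: 51.7
```

>>> carry_out:
  targets: "0 0 0 0 0 0;0 0 0 0 0 0;0 0 0 0 0 0;0 0 0 0 0 0;0 0 0 0 0 0;0 0 0 0 0 0;0 0 20 0 0 0;0 0 40 0 0 0;0 0 45 0 0 0;0 0 45 0 0 0;0 0 15 0 0 0;0 0 0 0 0 0"
  grip: 1

```text
t: 27.1
position: [0.5147, 0.2885, 0.2387]
tool_rot: [[-0.783, 0.622, 0.007], [0.622, 0.783, 0.003], [-0.003, 0.006, -1.0]]
wrist_force: [-0.0, 0.5, -1.6]
gripper_width: 0.0855
finger_force: 0.0
```

```bash
python3 - <<'E'
from h import *
p=env.camera("wrist"); save(p,"w4"); o=env.observe(); print(o["t"],o["position"])
for n in("tamper","tamp_mat"): print(n,[np.round(ray(p,uv,.008 if n=="tamper" else 0)[:2]*1000) for uv,s in lm(p,n)])
p=env.camera("top"); print([np.round(ray(p,uv,.008)[:2]*1000) for uv,s in lm(p,"tamper")])
E
```

```text
27.15 [0.51342323 0.28799993 0.23625717]
tamper [array([512., 284.])]
tamp_mat []
[array([514., 288.]), array([ 361., -290.])]
```

View pics/w4.png

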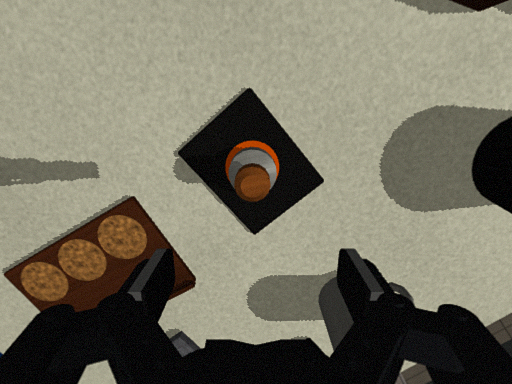

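The tamper stands upright at (253,172) within the orange spot. Next come the returns, cup first.

>>> carry_out:
  targets: "-4 -48 0 0 0 0;-4 -48 0 0 0 0;-4 -48 0 0 0 0;-4 -48 0 0 0 0;-4 -48 0 0 0 0;-4 -48 0 0 0 0;-5 -48 0 0 0 0;-5 -48 0 0 0 0;-5 -48 0 0 0 0;-5 -49 0 0 0 0;-5 -49 0 0 0 0;-4 -49 0 0 0 0"

```text
t: 28.55
position: [0.459, -0.2927, 0.2338]
tool_rot: [[-0.783, 0.622, -0.002], [0.622, 0.783, 0.002], [0.003, 0.0, -1.0]]
wrist_force: [0.7, 0.3, 1.3]
gripper_width: 0.0854
finger_force: 0.0
```

>>> carry_out:
  targets: "0 0 0 0 0 0;0 0 0 0 0 0;0 0 -40 0 0 0;0 0 -40 0 0 0;0 0 -35 0 0 0;0 0 -30 0 0 0;0 0 -25 0 0 0;0 0 -19 0 0 0;0 0 0 0 0 0;0 0 0 0 0 0"

```text
t: 29.55
position: [0.4602, -0.2897, 0.0462]
tool_rot: [[-0.784, 0.621, -0.001], [0.621, 0.784, 0.001], [0.001, 0.0, -1.0]]
wrist_force: [-0.1, -0.5, 1.6]
gripper_width: 0.0855
finger_force: 0.0
```

>>> carry_out:
  targets: "0 0 0 0 0 0;0 0 0 0 0 0;0 0 0 0 0 0;0 0 0 0 0 0;0 0 0 0 0 0;0 0 0 0 0 0;0 0 0 0 0 0"
  grip: 0
  newtons: 35

```text
t: 30.25
position: [0.4609, -0.2915, 0.0479]
tool_rot: [[-0.783, 0.622, 0.002], [0.622, 0.783, -0.001], [-0.003, 0.001, -1.0]]
wrist_force: [-0.4, 1.6, 7.2]
gripper_width: 0.06
finger_force: 37.6
```

>>> carry_out:
  targets: "0 0 20 0 0 0;0 0 35 0 0 0;0 20 5 0 0 3;0 34 0 0 0 4;1 35 0 0 0 4;1 35 0 0 0 4;1 35 0 0 0 4;1 35 0 0 0 4;1 35 0 0 0 4;1 35 0 0 0 3;1 33 0 0 0 0;0 15 0 0 0 0"

```text
t: 31.45
position: [0.4655, 0.024, 0.1058]
tool_rot: [[-0.99, 0.144, -0.002], [0.144, 0.99, 0.002], [0.002, 0.001, -1.0]]
wrist_force: [0.2, -0.1, -1.1]
gripper_width: 0.0598
finger_force: 38.6
```

>>> carry_out:
  targets: "0 0 0 0 0 0;0 0 -20 0 0 0;0 0 -18 0 0 0;0 0 -10 0 0 0;0 0 -4 0 0 0;0 0 -1 0 0 0;0 0 0 0 0 0;0 0 0 0 0 0"

```text
t: 32.25
position: [0.4658, 0.0206, 0.054]
tool_rot: [[-0.989, 0.147, -0.002], [0.147, 0.989, 0.0], [0.002, -0.0, -1.0]]
wrist_force: [-3.3, -0.1, 4.1]
gripper_width: 0.0596
finger_force: 39.1
```

>>> carry_out:
  targets: "0 0 0 0 0 0;0 0 0 0 0 0;0 0 0 0 0 0;0 0 0 0 0 0;0 0 0 0 0 0;0 0 20 0 0 0;0 0 45 0 0 0;0 0 45 0 0 0;0 0 45 0 0 0;0 0 40 0 0 0;0 0 0 0 0 0"
  grip: 1

```text
t: 33.35
position: [0.4706, 0.0206, 0.2541]
tool_rot: [[-0.989, 0.147, 0.013], [0.147, 0.989, -0.001], [-0.013, 0.001, -1.0]]
wrist_force: [0.8, 0.6, -0.3]
gripper_width: 0.085
finger_force: 0.0
```

>>> carry_out:
  targets: "-9 -28 0 0 0 -8.2;-9 -28 0 0 0 -8.2;-9 -28 0 0 0 -8.2;-9 -28 0 0 0 -8.2;-9 -28 0 0 0 -8.2;-9 -28 0 0 0 -8.2;-9 -28 0 0 0 -8.2;-9 -28 0 0 0 -8.2;-9 -29 0 0 0 -8.2;-9 -29 0 0 0 -8.2;-10 -29 0 0 0 -8;0 0 0 0 0 0"

```text
t: 34.55
position: [0.3661, -0.2931, 0.2473]
tool_rot: [[0.152, 0.988, -0.001], [0.988, -0.152, -0.001], [-0.001, -0.001, -1.0]]
wrist_force: [0.3, 1.1, 0.0]
gripper_width: 0.0856
finger_force: 0.0
```

>>> carry_out:
  targets: "0 0 0 0 0 0;0 1 -30 0 0 0;0 0 -35 0 0 0;0 0 -35 0 0 0;0 0 -25 0 0 0;0 0 -20 0 0 0;0 0 0 0 0 0;0 0 0 0 0 0"

```text
t: 35.35
position: [0.3674, -0.2882, 0.1034]
tool_rot: [[0.145, 0.989, -0.0], [0.989, -0.145, 0.001], [0.001, -0.0, -1.0]]
wrist_force: [0.2, -0.0, 0.6]
gripper_width: 0.0852
finger_force: 0.0
```

>>> carry_out:
  targets: "0 0 0 0 0 0;0 0 0 0 0 0;0 0 0 0 0 0;0 0 0 0 0 0;0 0 0 0 0 0;0 0 0 0 0 0;0 0 0 0 0 0"
  grip: 0
  newtons: 30

```text
t: 36.05
position: [0.3675, -0.2897, 0.1047]
tool_rot: [[0.147, 0.989, 0.001], [0.989, -0.147, -0.002], [-0.002, 0.002, -1.0]]
wrist_force: [-2.3, 0.2, 6.7]
gripper_width: 0.058
finger_force: 31.0
```

>>> carry_out:
  targets: "0 0 20 0 0 0;0 0 35 0 0 0;0 0 35 0 0 0;11 34 0 0 0 0;11 38 0 0 0 0;11 38 0 0 0 0;11 38 0 0 0 0;11 38 0 0 0 0;11 38 0 0 0 0;11 38 0 0 0 0;11 38 0 0 0 0;11 38 0 0 0 0"

```text
t: 37.25
position: [0.4663, 0.0505, 0.1938]
tool_rot: [[0.147, 0.989, 0.001], [0.989, -0.147, 0.0], [0.0, 0.001, -1.0]]
wrist_force: [0.2, -1.1, -1.1]
gripper_width: 0.0581
finger_force: 32.9
```

>>> carry_out:
  targets: "11 28 0 0 0 0;0 14 0 0 0 0;0 0 0 0 0 0;0 0 -25 0 0 0;0 0 -25 0 0 0;0 0 -20 0 0 0;0 0 -8 0 0 0;0 0 -4 0 0 0;0 0 0 0 0 0;0 0 0 0 0 0"

```text
t: 38.25
position: [0.478, 0.0905, 0.1122]
tool_rot: [[0.147, 0.989, 0.002], [0.989, -0.147, -0.0], [0.0, 0.002, -1.0]]
wrist_force: [0.8, 0.1, -1.1]
gripper_width: 0.0582
finger_force: 32.9
```

>>> carry_out:
  targets: "0 0 -1 0 0 0;0 0 -1 0 0 0;0 0 0 0 0 0;0 0 0 0 0 0"

```text
t: 38.65
position: [0.4779, 0.091, 0.1107]
tool_rot: [[0.146, 0.989, 0.002], [0.989, -0.146, -0.0], [0.0, 0.002, -1.0]]
wrist_force: [-0.8, -0.0, 5.6]
gripper_width: 0.0579
finger_force: 33.0
```

>>> carry_out:
  targets: "0 0 0 0 0 0;0 0 0 0 0 0;0 0 0 0 0 0;0 0 0 0 0 0;0 0 0 0 0 0;0 0 20 0 0 0;0 0 40 0 0 0;0 0 40 0 0 0;0 0 40 0 0 0;0 0 0 0 0 0"
  grip: 1

```text
t: 39.65
position: [0.4805, 0.0911, 0.2549]
tool_rot: [[0.147, 0.989, 0.012], [0.989, -0.147, 0.001], [0.002, 0.012, -1.0]]
wrist_force: [0.6, -0.2, 0.4]
gripper_width: 0.0853
finger_force: 0.0
```

>>> carry_out:
  targets: "9 -42 0 0 0 0;9 -42 0 0 0 0;9 -42 0 0 0 0;9 -42 0 0 0 0;9 -42 0 0 0 0;8 -43 0 0 0 0;8 -43 0 0 0 0;8 -43 0 0 0 0;8 -43 0 0 0 0;0 0 0 0 0 0;0 0 0 0 0 0;0 0 0 0 0 0"

```text
t: 40.85
position: [0.5536, -0.2899, 0.2485]
tool_rot: [[0.146, 0.989, -0.001], [0.989, -0.146, 0.002], [0.002, -0.002, -1.0]]
wrist_force: [0.4, -0.7, -0.0]
gripper_width: 0.0855
finger_force: 0.0
```

>>> carry_out:
  targets: "1 -1 -34 0 0 0;0 0 -40 0 0 0;0 0 -35 0 0 0;0 0 -25 0 0 0;0 0 -20 0 0 0;0 0 0 0 0 0;0 0 0 0 0 0"

```text
t: 41.55
position: [0.5553, -0.291, 0.0958]
tool_rot: [[0.145, 0.989, 0.0], [0.989, -0.145, 0.0], [0.0, 0.0, -1.0]]
wrist_force: [0.5, 0.0, 1.0]
gripper_width: 0.0855
finger_force: 0.0
```

>>> carry_out:
  targets: "0 0 0 0 0 0;0 0 0 0 0 0;0 0 0 0 0 0;0 0 0 0 0 0;0 0 0 0 0 0;0 0 0 0 0 0;0 0 0 0 0 0"
  grip: 0
  newtons: 40

```text
t: 42.25
position: [0.5556, -0.2924, 0.0972]
tool_rot: [[0.147, 0.989, 0.002], [0.989, -0.147, -0.001], [-0.001, 0.002, -1.0]]
wrist_force: [-1.9, 0.5, 6.8]
gripper_width: 0.0592
finger_force: 42.7
```

>>> carry_out:
  targets: "0 0 15 0 0 0;0 0 25 0 0 0;0 0 20 0 0 0;-12 25 0 0 0 0;-13 31 0 0 0 0;-12 31 0 0 0 0;-13 31 0 0 0 0;-12 31 0 0 0 0;-13 31 0 0 0 0;-12 31 0 0 0 0;-12 22 0 0 0 0;0 11 0 0 0 0"

```text
t: 43.45
position: [0.4538, -0.0462, 0.1553]
tool_rot: [[0.146, 0.989, -0.002], [0.989, -0.146, 0.001], [0.001, -0.002, -1.0]]
wrist_force: [0.4, 0.1, -1.7]
gripper_width: 0.059
finger_force: 43.8
```

>>> carry_out:
  targets: "0 0 0 0 0 0;0 0 0 0 0 0;0 0 -20 0 0 0;0 0 -18 0 0 0;0 0 -10 0 0 0;0 0 -4 0 0 0;0 0 -1 0 0 0;0 0 0 0 0 0;0 0 0 0 0 0"

```text
t: 44.35
position: [0.4559, -0.0489, 0.1034]
tool_rot: [[0.147, 0.989, -0.001], [0.989, -0.147, -0.001], [-0.001, -0.001, -1.0]]
wrist_force: [-3.4, -0.2, 4.9]
gripper_width: 0.0594
finger_force: 44.5
```

Contact is made, so I'll release, rise and check.

>>> carry_out:
  targets: "0 0 0 0 0 0;0 0 0 0 0 0;0 0 0 0 0 0;0 0 0 0 0 0;0 0 0 0 0 0;0 0 20 0 0 0;0 0 40 0 0 0;0 0 40 0 0 0;0 0 40 0 0 0;0 0 0 0 0 0"
  grip: 1

```text
t: 45.35
position: [0.4595, -0.0489, 0.2478]
tool_rot: [[0.147, 0.989, 0.012], [0.989, -0.147, -0.003], [-0.001, 0.012, -1.0]]
wrist_force: [0.3, -0.9, -0.5]
gripper_width: 0.0854
finger_force: 0.0
```

>>> carry_out:
  targets: "0 -40 0 0 0 0;0 -40 0 0 0 0;0 -40 0 0 0 0;0 -40 0 0 0 0;0 -40 0 0 0 0;0 -40 0 0 0 0;0 0 0 0 0 0;0 0 0 0 0 0;0 0 0 0 0 0"

```text
t: 46.25
position: [0.4558, -0.287, 0.2416]
tool_rot: [[0.146, 0.989, -0.001], [0.989, -0.146, 0.002], [0.002, -0.001, -1.0]]
wrist_force: [-0.0, 0.3, -0.3]
gripper_width: 0.0853
finger_force: 0.0
```

```bash
python3 - <<'E'
from h import *
print(env.observe()["t"])
p=env.camera("top"); save(p,"topE")
im0=cv2.imread("pics/top0.png"); im1=cv2.imread("pics/topE.png")
f=lambda a: cv2.resize(a[190:300,100:320],(660,290)[:2] if 0 else (660,330),interpolation=cv2.INTER_CUBIC)
cv2.imwrite("pics/cmp.png",cv2.resize(np.vstack([f(im0),f(im1)]),(528,528)))
for n in("tin","cup","tube","tamper"): print(n,[(s,np.round(ray(p,uv,.008 if n=="tamper" else .012)[:2]*1000)) for uv,s in lm(p,n)])
hsv=cv2.cvtColor(p["pixels"],cv2.COLOR_RGB2HSV)
def c(los,box,z):
    m=sum(cv2.inRange(hsv,np.array(a),np.array(b)) for a,b in los); k=np.zeros_like(m); x0,y0,x1,y1=box;k[y0:y1,x0:x1]=255
    q=max(cv2.findContours(m&k,0,1)[0],key=cv2.contourArea).astype(float)
    W=np.array([ray(p,r[0],z)[:2]*1000 for r in q],np.float32); print(np.round(cv2.minAreaRect(W)[0],1))
c([([18,100,100],[35,255,255])],(255,230,305,280),.132)
c([([0,120,80],[6,255,255]),([172,120,80],[180,255,255])],(195,225,235,265),.142)
E
```

```text
46.25
tin [(0.57, array([454., -50.]))]
cup [(0.55, array([472.,  28.]))]
tube [(0.84, array([467.,  97.]))]
tamper [(0.69, array([519., 290.]))]
[453.7 -48.7]
[474.7  91.5]
```

View pics/cmp.png

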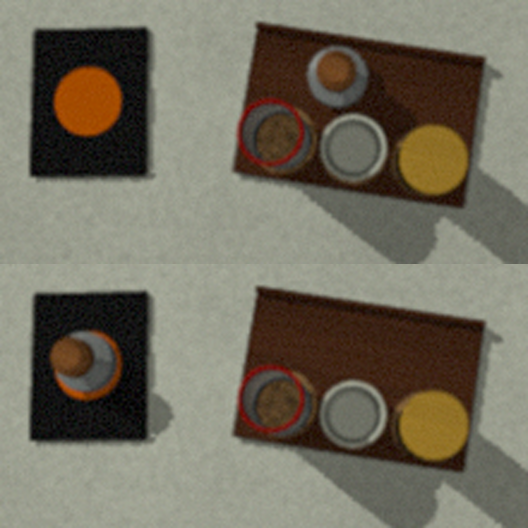

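The before and after crops match to about 3 mm: tube (272,400), cup (353,414) and tin (434,426) are back on their spots. The tamper stands upright on the orange spot at (88,365), so I'm handing in.

```bash
python3 -c "
from plant import env
print(env.close_job())"
```

```text
the job is handed in; nothing more can be done
None
```

I handed the job in at about 46 s: the tamper stands on the orange spot, and the tin, tube and cup are back upright on their own cork spots, about 3 mm from where they started by the last top-camera picture; the hand-in returned no verdict.

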